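# Shelve the white tea caddy in a closed-up row

## Robot

A 6-joint arm with a two-finger parallel gripper is mounted at the origin on the work surface. World frame = base frame: x ahead of the robot, y to its left, z up, the work surface at z = 0. Lengths are in mm, angles in rad, forces in N, time in s.
With the tool pointing down it reaches from about 300 to 775 mm from the base axis. Payload 14.6 kg.
Tool frame: the origin (TCP) lies on the mounting face of the last link; the fingertips stand 173 mm ahead of it and the grasp point (between the pads) lies 155 mm ahead of it (tips_ahead is the distance from the TCP to the fingertips, in mm); z points along the fingers, y is the line along which they close (so a half turn about z gives the same grasp; the last joint's range is limited). The gripper opens to 85 mm and grips with 20 to 120 N. Pads are 22 mm wide; open, the fingers measure 114 mm over their backs; the gripper's body (76 mm by 85 mm) begins 54 mm behind the grasp point. The pads swing forward as they close: fully open they stand 13 mm farther back than shut.
Start: joints at [1.216, 0.3, 1.521, -0, 1.321, -0.067], TCP at [156.112, 527.371, 404.681] pointing down, gripper open.
Joint ranges: [-3.03, 3.03], [-0.79, 2.21], [0.23, 2.52], [-1.04, 4.18], [0, 3.07], [-2.55, 2.55]. Speed limits (rad/s): [2.22, 2.22, 2.57, 3.14, 3.14, 3.14].

## Interface

Orientations are given as a unit quaternion [w, x, y, z].
In Python, from rig import * gives the robot as it stands.
- The arm moves only by the tool move_arm, never from a script. Its argument "series" is a list of rows, each a list of 5 numbers: the opening, from 0 (shut) to 1 (fully open), then the shift along the tool's x, y, z in m, then the turn about the tool's z in rad. A call has 1 to 12 rows; each row shifts and turns the commanded pose from where the row before left it, along the tool's axes as they then stand; what a row does not reach is not made up. A row lasts 1/10 s, in which the tool goes at most 50 mm and 8.59 degrees, less where a joint would pass 70% of its speed; a pose out of reach is approached as far as the arm can. A call with a gripper value outside its range is refused whole. The fingers move at their own pace and stop on an object; the grip force is fixed at half the most. Time passes only in rows, so rows that do not move let the fingers close. It gives the time, the measured TCP pose, the force, the opening and the grip force at its end, in the units of the state.
- sense(): the state, without advancing time (a new reading comes with each control period).
- get_image(name): name is "scene" or "top" or "wrist"; returns (picture, depth): 420x560x3 uint8, red, green, blue; 420x560 float32, mm along the optical axis (not along the pixel's ray), 0 where there is no reading.
- camera_info(name): a dict with "fovy" (degrees; the focal length in pixels is half the picture's height over the tangent of half this angle, whatever the lens; pixels are square), "cx", "cy" (the principal point, pixels), "k1" (the pictures are not rectified: a ray, as slopes to the right and down, at radius r is drawn at 1 + k1 r^2 times it, then the intrinsics apply), "R" (3x3) and "t" (3): a world point X has camera coordinates R X + t; the wrist camera has in their place "tool_from_camera" (4x4, takes a point from camera to tool coordinates, whose origin is the TCP and whose axes are the flange's). Camera axes: x right, y down, z forward; pixel columns grow to the right and rows downward; lengths in mm; the calibration is good to about 2 mm. A picture is of the moment at which its call begins: read the wrist's pose just before it. camera_info takes no time and is no camera call.
- hand_in(): hands the job in; it is judged then, once.
Trained networks look in the newest picture that a camera, given by its name, has taken for a name from the list of things; names that differ only in an ending like _2 or _b are one class to them, and where a whole thing is asked for, a point or a joint stands for the part that bears it (a point fixed in the world has none). Each returns a list of dicts, best first, with "confidence" (0 to 1); they miss things now and then, are a little off and sometimes report something else, mostly with a low value. They report only what shows in the picture. A call takes as long as a camera call. They do not tell look-alikes from the thing itself.
- search_frame(camera, target): "position" ([x, y, z] in mm, in world coordinates, good to about 4 mm: the middle of the surface that is visible of it).
- outline_of(camera, target): "region" (420x560 bool, what is visible of it).
The state is a dict: "clock": time; "joint_pos": joint angles; "qvel": joint speeds; "joint_efforts": joint torques, N m; "eef_pos": TCP position; "orientation": TCP orientation; "ft_force": force on the tool from outside, world axes, zero at the start; "ft_torque": the same for the moment, N m; "opening": opening from 0.0 (shut) to 1.0 (fully open); "grip_force": force on a finger pad.
Only numpy, scipy, OpenCV 4.12 (cv2) and the standard library are available. Lean on these libraries where they do the work, as an engineer would, in place of code of your own. Each camera call takes 0.05 s, during which the arm holds its last target. There are 200 camera calls.

## Task

The white tea caddy belongs in the middle of the row on the tea tray, but the other four have crept in and its place is too narrow. Gently nudge the two pairs apart until each is home against its end plate (feel for it, the thin tins dent if pushed hard), then pick up the white caddy and slide it down into the gap without forcing it, until it stands flat on the tray, upright and square in line with the others. Do not drop it, leave the four upright in the row, disturb nothing else on the table, and let go.

Things in the scene. Friction and masses are not known exactly. Their poses are not given: they have to be found in the camera images.
- tray: Dark wooden tea-tray board, 110 mm (its x) by 300 mm (its y, the way the row runs), 10 mm thick, fixed; origin under its centre at table height. Four caddies stand on it in a fixed brass frame, two near each end, leaving a middle gap of 37 to 43 mm.
- tray_top (a point): Middle of the board's top. The brass frame: upright end plates 253 mm apart inside, 55 mm tall; between them a front and a rear rail, 12 mm tall, 64 mm apart inside. Centred in x, but along y it sits up to 12 mm either way off the board's middle, NOT measured: where the row comes home must be felt. Five caddies fill it with 3 mm to spare.
- caddy_white_mid (a point): Centre (half-way up) of the white caddy with red label, on the table beside the tray. All caddies: rigid tin boxes, 58 mm (own x) by 50 mm (own y, along the row when shelved) by 80 mm tall, 0.16 to 0.28 kg, flat sides, lowest 6 mm tapering in 3 mm all round. Grasp across the 58 mm; either way round is right. Standing on the tray, its centre is 50 mm above the table.
- caddy_rose_mid (a point): Centre (half-way up) of the dusky rose caddy, one of four loose in the row (order varies); size and axes as the white one, x across the row. Thin: dents if pushed by fingers or by the white caddy with over 20 N. A pair slides at about 1.5 to 4.5 N pushed low (below mid-height, or it may tip) and stops dead at its end plate.
- caddy_black_mid (a point): Centre (half-way up) of the black caddy, one of four loose in the row (order varies); size and axes as the white one, x across the row. Thin: dents if pushed by fingers or by the white caddy with over 20 N. A pair slides at about 1.5 to 4.5 N pushed low (below mid-height, or it may tip) and stops dead at its end plate.
- caddy_champagne_mid (a point): Centre (half-way up) of the champagne beige caddy, one of four loose in the row (order varies); size and axes as the white one, x across the row. Thin: dents if pushed by fingers or by the white caddy with over 20 N. A pair slides at about 1.5 to 4.5 N pushed low (below mid-height, or it may tip) and stops dead at its end plate.
- caddy_sage_mid (a point): Centre (half-way up) of the sage green caddy, one of four loose in the row (order varies); size and axes as the white one, x across the row. Thin: dents if pushed by fingers or by the white caddy with over 20 N. A pair slides at about 1.5 to 4.5 N pushed low (below mid-height, or it may tip) and stops dead at its end plate.
- mug: Bystander: blue mug, 76 mm wide, 90 mm tall, on the table at the other side from the white caddy; origin at the centre of its underside. Leave it alone.
- sugar_jar: Bystander: glass sugar jar with steel lid, 76 mm wide, 110 mm tall, behind the tray; origin at the centre of its underside. Leave it alone.
- bowl: Bystander: steel bowl, 130 mm wide, 65 mm tall, behind the tray; origin at the centre of its underside. Leave it alone.
- syrup: Bystander: amber syrup bottle, 62 mm wide, 190 mm tall, behind the tray; origin at the centre of its underside. Leave it alone.
- teacup: Bystander: white teacup, 84 mm wide, 55 mm tall, to the right of the tray; origin at the centre of its underside. Leave it alone.
- spoon: Bystander: spoon with wooden handle lying flat, to the left of the tray; origin at the centre of its underside. Leave it alone.
There are look-alikes about, which are no part of the job. What is shaped like the part that bears caddy_black_mid but purple is not meant. Leave any purple look-alike of the part that bears caddy_champagne_mid alone.

How it is judged (in metres and radians):
At the end, for the whole second after the job is handed in: White caddy released and still in the middle gap: on the board (centre 47 to 52.5 mm up), within 6 mm of the tray's middle across and 18 mm along the row, tilt under 0.05 rad, square within 0.06 rad; the other four still, upright (0.05 rad) on the board within 6 mm of the row's line (x of caddy_white_mid in the frame of tray between -0.006 and 0.006 m and y of caddy_white_mid in the frame of tray between -0.018 and 0.018 m and z of caddy_white_mid in the frame of tray between 0.047 and 0.0525 m and angle between the x axis of caddy_white_mid and the x axis of tray, either way round below 0.06 rad and angle between each of caddy_white_mid, caddy_rose_mid, caddy_black_mid, caddy_champagne_mid, caddy_sage_mid's own z axis and vertical below 0.05 rad and linear speed of each of caddy_white, caddy_rose, caddy_black, caddy_champagne, caddy_sage below 0.01 m/s and x of caddy_rose_mid in the frame of tray between -0.006 and 0.006 m and z of caddy_rose_mid in the frame of tray between 0.047 and 0.0525 m and x of caddy_black_mid in the frame of tray between -0.006 and 0.006 m and z of caddy_black_mid in the frame of tray between 0.047 and 0.0525 m and x of caddy_champagne_mid in the frame of tray between -0.006 and 0.006 m and z of caddy_champagne_mid in the frame of tray between 0.047 and 0.0525 m and x of caddy_sage_mid in the frame of tray between -0.006 and 0.006 m and z of caddy_sage_mid in the frame of tray between 0.047 and 0.0525 m); the robot touches nothing.
It fails at once if the fingers press on a caddy of the row with more than 20 N (contact force between the fingers and caddy_rose above 20 N or contact force between the fingers and caddy_black above 20 N or contact force between the fingers and caddy_champagne above 20 N or contact force between the fingers and caddy_sage above 20 N).
It fails at once if the white caddy is forced against a caddy of the row with more than 20 N (contact force between caddy_white and caddy_rose above 20 N or contact force between caddy_white and caddy_black above 20 N or contact force between caddy_white and caddy_champagne above 20 N or contact force between caddy_white and caddy_sage above 20 N).
It fails at once if a caddy of the row is tipped (over 0.35 rad) or lifted out (centre over 75 mm above the table) (angle between any of caddy_rose_mid, caddy_black_mid, caddy_champagne_mid, caddy_sage_mid's own z axis and vertical above 0.35 rad or height (world z) of any of caddy_rose_mid, caddy_black_mid, caddy_champagne_mid, caddy_sage_mid above 0.075 m).
It fails at once if the white caddy is dropped (falls free at over 0.4 m/s) (contact force between the fingers and caddy_white below 0.1 N and linear speed of caddy_white above 0.4 m/s).
It fails at once if a bystander is shoved more than 30 mm or tipped over (distance of any of mug, sugar_jar, bowl, syrup, teacup, spoon from where it was at the start of the episode above 0.03 m or angle between any of mug, sugar_jar, bowl, syrup, teacup, spoon's own z axis and vertical above 0.5 rad).
It also fails if it takes over 69 s, if anything falls off the work surface, if the arm or the gripper's body presses on something with over 40 N, if the wrist force passes 120 N, or if a joint passes its speed limit or range.

## Working session

There is one attempt and no reset: what is moved stays moved. The work goes in short steps, Python scripts to look and compute and a tool call to move; the robot and the scene stay as the last step left them, time stands still between calls to the robot, and variables do not carry over. Pictures are saved under pics/ and viewed, at most 10 in all, crops included, and the job is handed in when it is done.

Besides the shell and the picture viewer there is one more tool, called after "Call:" as name(argument=value, ...), one argument or row to a line, values as JSON. move_arm: Moves the arm, as the interface text tells. Its arguments: {"type":"object","properties":{"series":{"type":"array","items":{"type":"array","items":{"type":"number"}}}},"required":["series"]}

```bash
ls; mkdir -p pics; cat > h.py <<'E'
from rig import *
import numpy as np, cv2
from scipy.spatial.transform import Rotation as Rn
def world(cam,depth,us,vs,st=None):
    c=camera_info(cam); f=210/np.tan(np.radians(c["fovy"])/2)
    us=np.asarray(us,float);vs=np.asarray(vs,float)
    xd=(us-c["cx"])/f; yd=(vs-c["cy"])/f; x,y=xd.copy(),yd.copy()
    for _ in range(20):
        s=1+c["k1"]*(x*x+y*y); x,y=xd/s,yd/s
    z=depth[vs.astype(int),us.astype(int)]
    P=np.stack([x*z,y*z,z],1)
    if "R" in c: return (P-np.array(c["t"]))@np.array(c["R"])
    T=np.array(c["tool_from_camera"]); P=P@T[:3,:3].T+T[:3,3]
    q=st["orientation"]; return Rn.from_quat([q[1],q[2],q[3],q[0]]).apply(P)+st["eef_pos"]
E
python3 - <<'E'
from h import *
s=sense(); print({k:np.round(v,3) for k,v in s.items()})
for c in("top","scene"):
    im,d=get_image(c); cv2.imwrite(f"pics/{c}0.png",im[:,:,::-1]); np.save(f"{c}d.npy",d);np.save(f"{c}i.npy",im)
    for n in "tray caddy_white_mid caddy_rose_mid caddy_black_mid caddy_champagne_mid caddy_sage_mid mug sugar_jar bowl syrup teacup spoon".split():
        print(c,n,[(np.round(r["position"]).tolist(),round(r["confidence"],2)) for r in search_frame(c,n)][:3])
E
```

```text
pics
{'clock': np.float64(0.0), 'joint_pos': array([ 1.216,  0.301,  1.522,  0.   ,  1.321, -0.067]), 'qvel': array([ 0.001, -0.   ,  0.   , -0.   ,  0.   , -0.001]), 'joint_efforts': array([ 1.0000e-03, -5.4349e+01, -3.6180e+01,  0.0000e+00,  4.0000e-03,
        0.0000e+00]), 'eef_pos': array([156.104, 527.344, 404.082]), 'orientation': array([-0.   ,  0.143,  0.99 , -0.001]), 'ft_force': array([-0.713, -0.862,  0.688]), 'ft_torque': array([-0.004, -0.011, -0.076]), 'grip_force': np.float64(0.0), 'opening': np.float64(1.003)}
top tray [([552.0, 8.0, 11.0], 0.79)]
top caddy_white_mid [([395.0, 250.0, 78.0], 0.83)]
top caddy_rose_mid [([565.0, -78.0, 92.0], 0.97), ([795.0, -30.0, 30.0], 0.54)]
top caddy_black_mid [([449.0, 95.0, 80.0], 0.9), ([572.0, -27.0, 94.0], 0.79), ([570.0, 388.0, 11.0], 0.58)]
top caddy_champagne_mid [([576.0, 115.0, 92.0], 0.9), ([326.0, 102.0, 83.0], 0.62), ([576.0, 59.0, 91.0], 0.2)]
top caddy_sage_mid [([576.0, 58.0, 92.0], 0.82)]
top mug [([408.0, -236.0, 29.0], 0.73)]
top sugar_jar [([752.0, -172.0, 102.0], 0.67)]
top bowl [([796.0, -29.0, 32.0], 0.84), (
[... 264 characters left out ...]
, 66.0], 0.8)]
scene caddy_rose_mid [([592.0, -76.0, 88.0], 0.68)]
scene caddy_black_mid [([591.0, -10.0, 78.0], 0.83), ([465.0, 116.0, 61.0], 0.69), ([414.0, -204.0, 63.0], 0.63)]
scene caddy_champagne_mid [([597.0, 121.0, 88.0], 0.88), ([408.0, 268.0, 65.0], 0.72), ([341.0, 127.0, 61.0], 0.63)]
scene caddy_sage_mid [([602.0, 66.0, 85.0], 0.59), ([620.0, 69.0, 8.0], 0.54)]
scene mug [([414.0, -207.0, 63.0], 0.92)]
scene sugar_jar [([599.0, 65.0, 86.0], 0.63), ([776.0, -151.0, 83.0], 0.62), ([749.0, 227.0, 114.0], 0.29)]
scene bowl [([776.0, -48.0, 41.0], 0.77)]
scene syrup [([750.0, 224.0, 117.0], 0.78)]
scene teacup [([544.0, -414.0, 35.0], 0.74)]
scene spoon [([590.0, 370.0, 14.0], 0.66)]
```

View pics/top0.png

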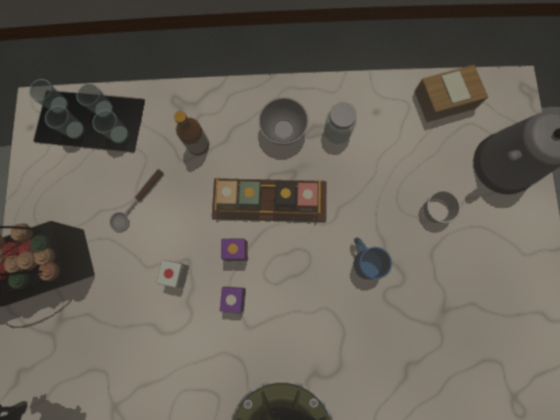

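```bash
python3 - <<'E'
from h import *
d=np.load("topd.npy");im=np.load("topi.npy")
v,u=np.mgrid[0:420,0:560]; P=world("top",d,u.ravel(),v.ravel()).reshape(420,560,3)
ok=d>0
def fit(m,name):
    m=cv2.morphologyEx(m.astype(np.uint8),cv2.MORPH_OPEN,np.ones((3,3)))
    n,l,st,_=cv2.connectedComponentsWithStats(m)
    for i in range(1,n):
        if st[i,4]<60: continue
        p=P[l==i]; r=cv2.minAreaRect(p[:,:2].astype(np.float32))
        print(name,st[i].tolist(),np.round(r[0],1),np.round(r[1],1),round(r[2],1),"z",np.round(np.median(p[:,2]),1),np.median(im[l==i],0))
fit(ok&(abs(P[...,2]-90)<5)&(P[...,0]<680)&(P[...,0]>500),"row")
fit(ok&(abs(P[...,2]-80)<5)&(P[...,0]<480),"tbl")
fit(ok&(abs(P[...,2]-10)<4)&(abs(P[...,1])<200),"tray")
E
```

```text
row [216, 181, 22, 23, 468] [586.1 116.4] [50.7 55.6] 86.8 z 91.0 [138. 116.  87.]
row [239, 181, 21, 24, 480] [583.1  60.9] [49.2 58. ] 88.7 z 90.8 [91. 99. 80.]
row [275, 182, 21, 23, 468] [578.3 -26.5] [48.5 56. ] 87.8 z 90.8 [56. 52. 47.]
row [297, 183, 21, 24, 478] [573.2 -79.6] [48.4 57. ] 87.5 z 90.9 [137.  91.  81.]
tbl [221, 238, 24, 22, 487] [449.3 103.6] [56.1 49.9] 89.9 z 80.7 [94. 63. 98.]
tbl [157, 260, 25, 28, 500] [394.2 258.4] [50.5 58.3] 76.4 z 80.6 [139. 137. 124.]
tbl [220, 287, 23, 26, 535] [329.1 109.2] [50.  58.2] 84.7 z 80.3 [92. 63. 99.]
tray [258, 179, 18, 6, 75] [629.6  21.7] [45.8 13.9] 82.9 z 10.9 [73. 56. 43.]
tray [266, 181, 61, 41, 587] [575.9 -55.1] [156.8 108. ] 87.3 z 10.5 [67. 54. 43.]
tray [261, 187, 15, 24, 312] [584.2  18.5] [36.9 63.2] 88.1 z 10.9 [72. 53. 41.]
tray [212, 204, 53, 16, 367] [550.5  99. ] [139.9  37.7] 85.3 z 10.9 [59. 49. 42.]
```

Call:
move_arm(
  series=[
    [1,0,0,0,0.149],
    [1,0,0,0,0.149],
    [1,0,0,0,0.149],
    [1,0,0,0,0.149],
    [1,0,0,0,0.149],
    [1,0,0,0,0.149],
    [1,0,0,0,0.149],
    [1,0,0,0,0.149],
    [1,0,0,0,0.148],
  ],
)

```text
clock: 2.2
eef_pos: [156.1, 527.4, 404.7]
orientation: [0.0, 0.729, 0.684, -0.0]
ft_force: [0.0, -0.1, -1.2]
opening: 1.001
grip_force: 0.0
```

Call:
move_arm(
  series=[
    [1,-0.04,0.038,0,0],
    [1,-0.04,0.038,0,0],
    [1,-0.04,0.038,0,0],
    [1,-0.04,0.038,0,0],
    [1,-0.04,0.038,0,0],
    [1,-0.04,0.038,0,0],
    [1,-0.04,0.038,0,0],
    [1,-0.04,0.038,0,0],
    [1,-0.034,0.03,0,0],
    [1,-0.03,0.03,0,0],
    [1,-0.03,0.03,0,0],
    [1,-0.03,0.03,0,0],
  ],
)

```text
clock: 3.4
eef_pos: [528.3, 89.9, 404.8]
orientation: [0.0, 0.727, 0.687, 0.0]
ft_force: [1.4, 0.8, 0.4]
opening: 0.999
grip_force: 0.0
```

Call:
move_arm(
  series=[
    [0,-0.03,0.02,0,0],
    [0,-0.01,0.01,0,0],
    [0,0,0,0,0],
    [0,0,0,0,0],
    [0,0,0,0,0],
    [0,0,0,0,0],
  ],
)

```text
clock: 4.0
eef_pos: [554.6, 50.9, 405.0]
orientation: [0.0, 0.726, 0.687, 0.0]
ft_force: [-0.1, 0.3, -0.4]
opening: 0.0
grip_force: 0.0
```

```bash
python3 - <<'E'
from h import *
s=sense(); print(s["eef_pos"],s["orientation"],s["opening"],s["ft_force"])
im,d=get_image("wrist"); cv2.imwrite("pics/w1.png",im[:,:,::-1])
v,u=np.mgrid[0:420,0:560]; P=world("wrist",d,u.ravel(),v.ravel(),s).reshape(420,560,3)
np.save("w1P.npy",P);np.save("w1i.npy",im)
ok=d>0
def fit(m,name,a=400):
    m=cv2.morphologyEx(m.astype(np.uint8),cv2.MORPH_OPEN,np.ones((3,3)))
    n,l,st,_=cv2.connectedComponentsWithStats(m)
    for i in range(1,n):
        if st[i,4]<a: continue
        p=P[l==i]; r=cv2.minAreaRect(p[:,:2].astype(np.float32))
        print(name,st[i].tolist(),np.round(r[0],1),np.round(r[1],1),round(r[2],1),"z",np.round(np.median(p[:,2]),1),np.median(im[l==i],0))
fit(ok&(abs(P[...,2]-90)<6),"row")
fit(ok&(abs(P[...,2]-65)<5),"plate",60)
fit(ok&(abs(P[...,2]-22)<4),"rail",60)
E
```

```text
[554.60445334  50.88044136 404.95567356] [9.59126190e-05 7.26488263e-01 6.87178851e-01 1.45591267e-04] 0.00044533614393650356 [-0.09035533  0.29341261 -0.40104602]
row [278, 70, 79, 69, 5300] [586.7 115.2] [49.5 58.1] 87.1 z 88.4 [213. 185. 149.]
row [278, 146, 75, 63, 4574] [583.3  59.8] [49.9 57.2] 86.8 z 88.4 [130. 143. 116.]
row [281, 252, 66, 54, 1808] [579.6 -27.6] [49.1 54.9] 86.6 z 88.2 [32. 30. 28.]
plate [478, 0, 31, 19, 186] [728.3 179.4] [ 4.7 29.4] 62.2 z 64.3 [75. 72. 66.]
plate [264, 63, 106, 6, 604] [589.7 144.6] [ 4.  82.5] 87.1 z 63.4 [207. 161.  92.]
plate [32, 106, 9, 28, 138] [359.  117.3] [22.5  3.6] 82.4 z 66.5 [43. 22. 53.]
plate [36, 135, 9, 30, 161] [356.2  93.1] [24.6  3.4] 83.0 z 66.3 [45. 23. 56.]
plate [456, 188, 104, 129, 1355] [763.2 -31.6] [100.5 129.8] 10.2 z 63.1 [138. 132. 130.]
plate [279, 241, 36, 6, 168] [567.7  -3.3] [ 2.1 31.4] 88.0 z 66.3 [23. 21. 18.]
plate [316, 242, 26, 5, 123] [595.8  -5.1] [ 1.8 23.1] 86.2 z 66.7 [26. 23. 19.]
plate [483, 354, 37, 9, 210] [ 771.6 -141.2] [ 7.4 40.9] 85.1 z 64.9 [117. 116. 110.]
rail [450, 0, 16, 22, 95] [718.5 187.8] [ 3.9 22.5] 35.5 z 21.5 [52. 38. 29.]
rail [270, 71, 7, 184, 1028] [549.5  56.3] [177.2   5.8] 86.7 z 19.9 [98. 77. 48.]
rail [62, 103, 10, 54, 221] [358.2 105.2] [49.4  4. ] 86.3 z 22.3 [82. 70. 77.]
rail [460, 197, 87, 86, 1207] [788.3 -36.4] [94.5 70. ] 54.9 z 22.1 [94. 90. 88.]
rail [339, 209, 7, 34, 184] [614.9  -5.1] [35.5  5.9] 85.5 z 20.0 [163.  126.5  75. ]
rail [451, 330, 29, 15, 145] [ 752.7 -143.6] [34.9  7. ] 25.5 z 21.6 [83. 85. 80.]
```

View pics/w1.png

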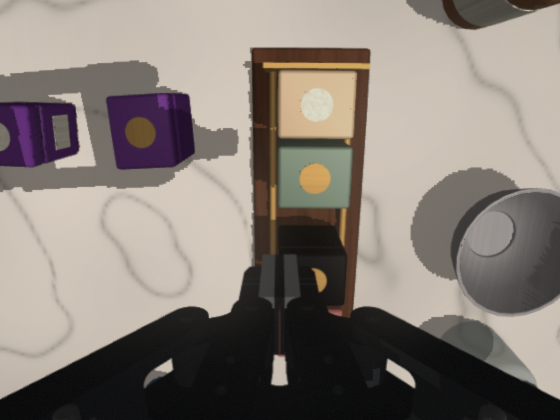

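Call:
move_arm(
  series=[
    [0,-0.017,0.0145,0,0],
    [0,-0.0165,0.0145,0,0],
    [0,0,0,0,0],
    [0,0,0,0.03,0],
    [0,0,0,0.03,0],
    [0,0,0,0.03,0],
    [0,0,0,0.03,0],
    [0,0,0,0,0],
    [0,0,0,0,0],
    [0,0,0,0,0],
  ],
)

```text
clock: 5.05
eef_pos: [582.4, 15.1, 286.7]
orientation: [0.001, 0.727, 0.687, 0.001]
ft_force: [-0.3, -0.5, 0.2]
opening: 0.001
grip_force: 0.0
```

```bash
python3 - <<'E'
from h import *
s=sense(); print(s["clock"],s["eef_pos"],s["orientation"],s["ft_force"])
im,d=get_image("scene"); np.save("sc.npy",im); cv2.imwrite("pics/s1.png",cv2.resize(im[120:330,150:430,::-1],None,fx=2.5,fy=2.5))
E
```

```text
5.05 [582.36041097  15.05765395 286.69182151] [0.00095623 0.7268749  0.68676855 0.00096356] [-0.3072921  -0.50521946  0.19227532]
```

View pics/s1.png

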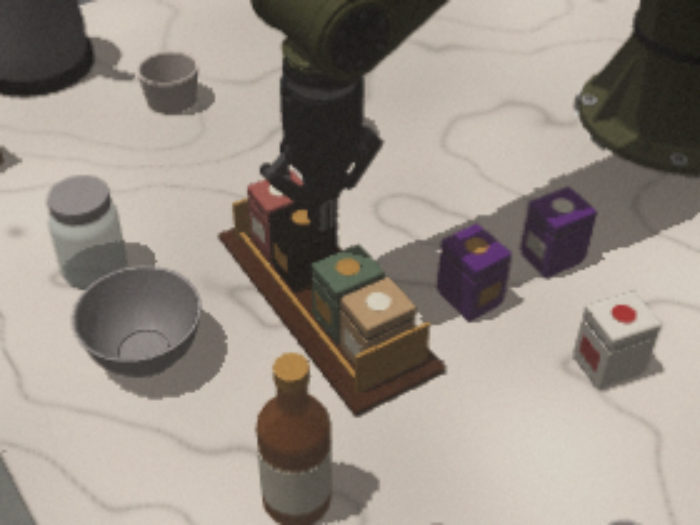

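Call:
move_arm(
  series=[
    [0,0,0,0.01,0],
    [0,0,0,0.01,0],
    [0,0,0,0.01,0],
    [0,0,0,0.003,0],
    [0,0,0,0.003,0],
    [0,0,0,0,0],
  ],
)

```text
clock: 5.7
eef_pos: [582.1, 14.7, 248.3]
orientation: [-0.0, 0.727, 0.687, -0.0]
ft_force: [0.5, -0.3, 0.5]
opening: -0.005
grip_force: 0.0
```

Call:
move_arm(
  series=[
    [0,0,0,0.008,0],
    [0,0,0,0.008,0],
    [0,0,0,0.008,0],
    [0,0,0,0.008,0],
    [0,0,0,0.008,0],
    [0,0,0,0.006,0],
    [0,0,0,0,0],
    [0,0,0,0,0],
  ],
)

```text
clock: 6.5
eef_pos: [582.2, 14.8, 202.7]
orientation: [0.0, 0.727, 0.687, 0.0]
ft_force: [0.0, -0.5, -0.3]
opening: -0.002
grip_force: 0.0
```

Call:
move_arm(
  series=[
    [0,0.001,0,0,0],
    [0,0.001,0,0,0],
    [0,0.001,0,0,0],
    [0,0.001,0,0,0],
    [0,0.001,0,0,0],
    [0,0.001,0,0,0],
    [0,0.0005,0,0,0],
    [0,0.0005,0,0,0],
    [0,0.0005,0,0,0],
    [0,0.0005,0,0,0],
  ],
)

```text
clock: 7.5
eef_pos: [582.6, 22.7, 202.8]
orientation: [0.0, 0.727, 0.687, 0.0]
ft_force: [0.0, -1.8, 3.1]
opening: -0.004
grip_force: 0.0
```

Call:
move_arm(
  series=[
    [0,0.0005,0,0,0],
    [0,0.0005,0,0,0],
    [0,0.0005,0,0,0],
    [0,0.0005,0,0,0],
  ],
)

```text
clock: 7.9
eef_pos: [582.9, 24.5, 203.2]
orientation: [0.0, 0.727, 0.687, 0.0]
ft_force: [0.1, -5.0, 6.7]
opening: -0.006
grip_force: 0.0
```

Call:
move_arm(
  series=[
    [0,0.0005,0,0,0],
    [0,0.0005,0,0,0],
    [0,0.0005,0,0,0],
    [0,0.0005,0,0,0],
  ],
)

```text
clock: 8.3
eef_pos: [583.0, 26.5, 203.3]
orientation: [0.001, 0.727, 0.687, 0.0]
ft_force: [0.4, -5.7, 7.7]
opening: 0.0
grip_force: 0.9
```

```bash
cat > look.py <<'E'
from h import *
import sys
s=sense(); print(s["clock"],np.round(s["eef_pos"],1),np.round(s["ft_force"],1),np.round(s["ft_torque"],2))
im,d=get_image("wrist"); cv2.imwrite(f"pics/{sys.argv[1]}.png",im[:,:,::-1])
im2,d2=get_image("scene"); cv2.imwrite(f"pics/{sys.argv[1]}s.png",cv2.resize(im2[150:290,210:370,::-1],None,fx=4,fy=4))
v,u=np.mgrid[0:420,0:560]; P=world("wrist",d,u.ravel(),v.ravel(),s).reshape(420,560,3)
m=(d>0)&(abs(P[...,2]-90)<9)
m=cv2.morphologyEx(m.astype(np.uint8),cv2.MORPH_OPEN,np.ones((3,3)))
n,l,st,_=cv2.connectedComponentsWithStats(m)
for i in range(1,n):
    if st[i,4]<400: continue
    p=P[l==i]; r=cv2.minAreaRect(p[:,:2].astype(np.float32))
    a=np.linalg.lstsq(np.c_[p[:,:2]-p[:,:2].mean(0),np.ones(len(p))],p[:,2],rcond=None)[0]
    print(st[i].tolist(),np.round(r[0],1),np.round(r[1],1),round(r[2],1),"slope,z",np.round(a,3),np.median(im[l==i],0))
E
python3 look.py w2
```

```text
8.3 [583.   26.5 203.3] [ 0.4 -5.7  7.7] [-0.68  0.02 -0.08]
[78, 0, 404, 420, 95814] [585.6  67.3] [100.6  97.4] 86.7 slope,z [-2.0000e-03 -2.3000e-02  8.9291e+01] [114. 126. 101.]
```

View pics/w2s.png

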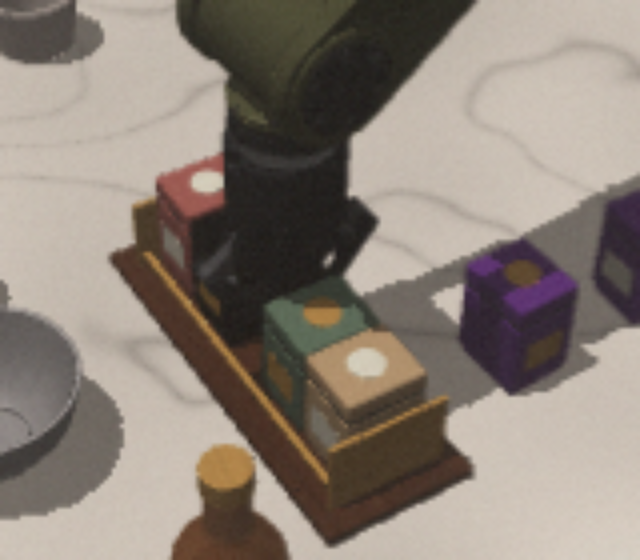

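Call:
move_arm(
  series=[
    [0,-0.002,0,0,0],
    [0,-0.002,0,0,0],
    [0,0,0,-0.006,0],
    [0,0,0,-0.005,0],
    [0,0,0,0,0],
    [0,0,0,0,0],
  ],
)

```text
clock: 9.0
eef_pos: [582.6, 22.8, 213.9]
orientation: [0.0, 0.727, 0.687, 0.0]
ft_force: [0.6, -1.0, -0.8]
opening: -0.001
grip_force: 0.0
```

Call:
move_arm(
  series=[
    [0,0.001,0,0,0],
    [0,0.001,0,0,0],
    [0,0.001,0,0,0],
    [0,0.0005,0,0,0],
    [0,0.0005,0,0,0],
  ],
)

```text
clock: 9.5
eef_pos: [582.8, 26.8, 213.7]
orientation: [0.0, 0.727, 0.687, -0.0]
ft_force: [-0.0, -2.0, 0.8]
opening: -0.001
grip_force: 0.0
```

Call:
move_arm(
  series=[
    [0,0.0005,0,0,0],
    [0,0.0005,0,0,0],
  ],
)

```text
clock: 9.7
eef_pos: [582.9, 27.7, 213.7]
orientation: [0.0, 0.727, 0.687, -0.0]
ft_force: [-0.5, -3.1, 1.6]
opening: 0.0
grip_force: 0.5
```

Call:
move_arm(
  series=[
    [0,0.0005,0,0,0],
    [0,0.0005,0,0,0],
  ],
)

```text
clock: 9.9
eef_pos: [582.9, 28.7, 213.7]
orientation: [0.0, 0.727, 0.687, -0.0]
ft_force: [-0.8, -2.7, 1.3]
opening: -0.002
grip_force: 0.3
```

Call:
move_arm(
  series=[
    [0,0.0005,0,0,0],
    [0,0.0005,0,0,0],
  ],
)

```text
clock: 10.1
eef_pos: [583.0, 29.8, 213.7]
orientation: [0.0, 0.727, 0.687, 0.0]
ft_force: [0.4, -2.1, 1.2]
opening: 0.003
grip_force: 0.3
```

Call:
move_arm(
  series=[
    [0,0.0004,0,0,0],
    [0,0.0003,0,0,0],
  ],
)

```text
clock: 10.3
eef_pos: [583.0, 30.5, 213.7]
orientation: [0.0, 0.727, 0.687, 0.0]
ft_force: [0.5, -3.0, 1.5]
opening: 0.004
grip_force: 0.4
```

Call:
move_arm(
  series=[
    [0,0.0004,0,0,0],
    [0,0.0003,0,0,0],
  ],
)

```text
clock: 10.5
eef_pos: [583.0, 30.9, 213.5]
orientation: [0.0, 0.727, 0.687, -0.0]
ft_force: [0.6, -6.3, -0.4]
opening: 0.0
grip_force: 0.0
```

Call:
move_arm(
  series=[
    [0,0.0004,0,0,0],
    [0,0.0003,0,0,0],
  ],
)

```text
clock: 10.7
eef_pos: [583.1, 31.1, 213.6]
orientation: [0.0, 0.727, 0.687, -0.001]
ft_force: [-0.7, -13.5, 0.8]
opening: -0.003
grip_force: 0.0
```

Call:
move_arm(
  series=[
    [0,0.0003,0,0,0],
    [0,0.0003,0,0,0],
  ],
)

```text
clock: 10.9
eef_pos: [583.1, 31.2, 213.6]
orientation: [0.001, 0.727, 0.686, -0.001]
ft_force: [-1.4, -16.9, 0.7]
opening: 0.001
grip_force: 0.0
```

Call:
move_arm(
  series=[
    [0,-0.002,0,0,0],
    [0,-0.006,0,0,0],
    [0,-0.006,0,0,0],
    [0,-0.006,0,0,0],
    [0,-0.002,0,0,0],
    [0,-0.001,0,0,0],
    [0,-0.0005,0,0,0],
    [0,-0.0005,0,0,0],
  ],
)

```text
clock: 11.7
eef_pos: [581.8, 8.6, 213.7]
orientation: [0.0, 0.727, 0.687, 0.0]
ft_force: [0.5, 1.4, 0.2]
opening: 0.001
grip_force: 0.0
```

Call:
move_arm(
  series=[
    [0,-0.0005,0,0,0],
    [0,-0.0005,0,0,0],
    [0,-0.0005,0,0,0],
    [0,-0.0005,0,0,0],
  ],
)

```text
clock: 12.1
eef_pos: [581.6, 6.6, 213.8]
orientation: [0.0, 0.727, 0.687, 0.0]
ft_force: [0.4, 1.5, 1.2]
opening: -0.002
grip_force: 0.0
```

Call:
move_arm(
  series=[
    [0,-0.0005,0,0,0],
    [0,-0.0005,0,0,0],
  ],
)

```text
clock: 12.3
eef_pos: [581.6, 5.5, 213.8]
orientation: [0.0, 0.727, 0.687, 0.0]
ft_force: [-0.0, 2.3, 0.6]
opening: 0.005
grip_force: 0.4
```

Call:
move_arm(
  series=[
    [0,-0.0005,0,0,0],
    [0,-0.0005,0,0,0],
  ],
)

```text
clock: 12.5
eef_pos: [581.5, 4.5, 213.7]
orientation: [0.0, 0.727, 0.687, 0.0]
ft_force: [0.9, 2.6, 1.2]
opening: -0.001
grip_force: 0.4
```

Call:
move_arm(
  series=[
    [0,-0.0005,0,0,0],
    [0,-0.0005,0,0,0],
  ],
)

```text
clock: 12.7
eef_pos: [581.5, 3.5, 213.7]
orientation: [0.0, 0.727, 0.687, 0.0]
ft_force: [-0.4, 2.5, 2.3]
opening: -0.002
grip_force: 0.4
```

Call:
move_arm(
  series=[
    [0,-0.0005,0,0,0],
    [0,-0.0005,0,0,0],
  ],
)

```text
clock: 12.9
eef_pos: [581.4, 2.6, 213.6]
orientation: [-0.0, 0.727, 0.687, 0.0]
ft_force: [0.4, 7.5, 0.6]
opening: -0.001
grip_force: 0.0
```

Call:
move_arm(
  series=[
    [0,-0.0004,0,0,0],
    [0,-0.0004,0,0,0],
  ],
)

```text
clock: 13.1
eef_pos: [581.4, 2.4, 213.6]
orientation: [-0.0, 0.727, 0.687, 0.0]
ft_force: [0.4, 14.1, 0.8]
opening: 0.001
grip_force: 0.0
```

Call:
move_arm(
  series=[
    [0,-0.0004,0,0,0],
    [0,-0.0003,0,0,0],
  ],
)

```text
clock: 13.3
eef_pos: [581.3, 2.2, 213.7]
orientation: [-0.001, 0.727, 0.687, 0.001]
ft_force: [2.1, 18.1, 1.7]
opening: 0.001
grip_force: 0.1
```

Call:
move_arm(
  series=[
    [0,0.002,0,0,0],
    [0,0.006,0,0,0],
    [0,0.006,0,0,0],
    [0,0,0,-0.03,0],
    [0,0,0,-0.03,0],
    [0,0,0,-0.04,0],
    [0,-0.02,0,-0.04,0],
    [0,-0.03,0,-0.04,0],
    [0,-0.04,0,-0.02,0],
    [0,-0.01,0,0,0],
    [0,0,0,0,0],
    [0,0,0,0,0],
  ],
)

```text
clock: 14.5
eef_pos: [576.5, -84.1, 412.5]
orientation: [-0.001, 0.727, 0.687, -0.001]
ft_force: [0.4, 0.7, 0.6]
opening: 0.001
grip_force: 0.0
```

Call:
move_arm(
  series=[
    [0,0,0,0,0],
    [0,0,0,0,0],
  ],
)

```text
clock: 14.7
eef_pos: [576.6, -83.8, 413.0]
orientation: [-0.0, 0.727, 0.687, -0.0]
ft_force: [0.0, 0.5, -0.1]
opening: 0.002
grip_force: 0.0
```

```bash
python3 look.py w3; python3 - <<'E'
from h import *
s=sense(); im,d=get_image("wrist")
v,u=np.mgrid[0:420,0:560]; P=world("wrist",d,u.ravel(),v.ravel(),s).reshape(420,560,3)
for n,a in(("plate",65),):
    m=((d>0)&(abs(P[...,2]-a)<6)).astype(np.uint8)
    k,l,st,_=cv2.connectedComponentsWithStats(m)
    for i in range(1,k):
        p=P[l==i]
        if st[i,4]>100 and 500<p[:,0].mean()<680:
            print(n,st[i].tolist(),np.round(cv2.minAreaRect(p[:,:2].astype(np.float32)),1) if 0 else [np.round(x,1) for x in cv2.minAreaRect(p[:,:2].astype(np.float32))])
E
```

```text
14.7 [576.6 -83.8 413. ] [ 0.   0.5 -0.1] [ 0.01 -0.04  0.03]
[237, 0, 81, 24, 1906] [582.4  47.7] [15.4 58.2] 86.7 slope,z [7.0000e-03 1.0900e-01 8.8044e+01] [119. 133. 115.]
[240, 89, 76, 127, 9174] [576.  -56.6] [101.1  58.5] 86.3 slope,z [ 2.0000e-03 -1.0000e-03  8.8276e+01] [107.  70.  62.]
[458, 239, 69, 67, 1251] [ 754.6 -165. ] [71.6 39.6] 49.9 slope,z [-7.7000e-02  5.7000e-02  8.7844e+01] [127. 128. 121.]
[68, 315, 69, 46, 662] [ 395.6 -213.1] [74.2 32.5] 26.5 slope,z [-2.4000e-02  3.2000e-02  8.6174e+01] [55.5 75.5 93. ]
plate [241, 24, 73, 6, 291] [array([582.1,  40.8]), array([ 2.2, 56.2]), np.float64(86.1)]
```

View pics/w3.png

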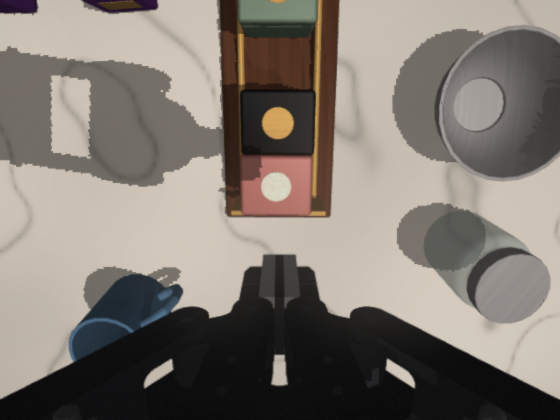

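Call:
move_arm(
  series=[
    [0,0.03,0,0,0],
    [0,0.03,0,0,0],
    [0,0.015,0,0,0],
    [0,0,0,0,0],
    [0,0,0,0,0],
    [0,0,0,0,0],
    [0,0,0,0,0],
  ],
)

```text
clock: 15.55
eef_pos: [580.7, -10.8, 413.6]
orientation: [0.0, 0.727, 0.686, -0.0]
ft_force: [0.0, -0.2, -0.3]
opening: -0.002
grip_force: 0.0
```

```bash
sed -i 's/<400/<100/' look.py; python3 look.py w4; python3 - <<'E'
from h import *
s=sense(); im,d=get_image("wrist")
v,u=np.mgrid[0:420,0:560]; P=world("wrist",d,u.ravel(),v.ravel(),s).reshape(420,560,3)
R=np.radians(86.8); e=np.array([np.cos(R),np.sin(R)]); n=np.array([np.sin(R),-np.cos(R)])
o=np.array([581.5,16.])
t=(P[...,:2]-o)@e; w=(P[...,:2]-o)@n
# profile along row of median height near the centre line
for a in np.arange(-40,140,1.):
    m=(d>0)&(abs(w)<20)&(abs(t-a)<.5)&(P[...,2]>0)&(P[...,2]<110)
    if m.sum()>3: print(int(a),round(float(np.max(P[...,2][m])),0),round(float(np.median(P[...,2][m])),0),end=" | ")
E
```

```text
15.55 [580.7 -10.8 413.6] [ 0.  -0.2 -0.3] [ 0.02  0.02 -0.01]
[237, 0, 80, 125, 9562] [584.5  84.4] [88.5 58.2] 86.7 slope,z [2.0000e-03 4.0000e-03 8.8307e+01] [182. 158. 133.]
[243, 182, 71, 90, 5375] [577.4 -45.7] [79.3 58.6] 85.8 slope,z [ 2.0000e-03 -1.0000e-03  8.8117e+01] [47. 42. 39.]
[447, 311, 69, 37, 1049] [ 762.9 -153.5] [67.4 26.4] 13.0 slope,z [-4.0000e-02  5.2000e-02  8.8017e+01] [148. 148. 141.]
-40 91.0 88.0 | -39 90.0 89.0 | -38 90.0 89.0 | -37 90.0 89.0 | -36 90.0 88.0 | -35 90.0 88.0 | -34 90.0 88.0 | -33 90.0 88.0 | -32 90.0 88.0 | -31 91.0 88.0 | -30 90.0 88.0 | -29 90.0 88.0 | -28 90.0 88.0 | -27 90.0 89.0 | -26 90.0 88.0 | -25 89.0 88.0 | -24 90.0 87.0 | -23 89.0 56.0 | -22 86.0 25.0 | -21 10.0 8.0 | -20 10.0 9.0 | -19 10.0 8.0 | -18 10.0 8.0 | -17 10.0 9.0 | -16 10.0 8.0 | -15 10.0 8.0 | -14 10.0 8.0 | -13 10.0 8.0 | -12 11.0 8.0 | -11 10.0 9.0 | -10 9.0 9.0 | -9 11.0 9.0 | -8 10.0 8.0 | -7 10.0 8.0 | -6 10.0 8.0 | -5 10.0 8.0 | -4 10.0 8.0 | -3 10.0 8.0 | -2 11.0 9.0 | -1 10.0 8.0 | 0 10.0 8.0 | 1 10.0 8.0 | 2 10.0 8.0 | 3 10.0 8.0 | 4 10.0 8.0 | 5 10.0 9.0 
[... 827 characters left out ...]
91.0 88.0 | 69 90.0 88.0 | 70 90.0 89.0 | 71 90.0 88.0 | 72 90.0 88.0 | 73 89.0 88.0 | 74 88.0 86.0 | 75 89.0 87.0 | 76 89.0 88.0 | 77 90.0 88.0 | 78 90.0 88.0 | 79 90.0 88.0 | 80 90.0 89.0 | 81 90.0 88.0 | 82 90.0 89.0 | 83 90.0 88.0 | 84 90.0 89.0 | 85 90.0 88.0 | 86 91.0 88.0 | 87 90.0 88.0 | 88 90.0 88.0 | 89 91.0 89.0 | 90 91.0 88.0 | 91 90.0 89.0 | 92 91.0 88.0 | 93 90.0 89.0 | 94 90.0 89.0 | 95 91.0 89.0 | 96 91.0 88.0 | 97 91.0 89.0 | 98 91.0 89.0 | 99 91.0 89.0 | 100 91.0 89.0 | 101 91.0 89.0 | 102 90.0 89.0 | 103 91.0 89.0 | 104 91.0 89.0 | 105 91.0 89.0 | 106 91.0 89.0 | 107 90.0 89.0 | 108 91.0 89.0 | 109 91.0 89.0 | 110 91.0 89.0 | 111 90.0 88.0 | 112 90.0 88.0 | 113 88.0 88.0 |
```

View pics/w4.png

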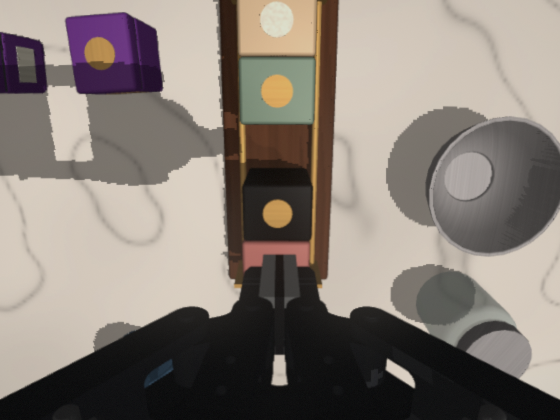

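Call:
move_arm(
  series=[
    [0,0.04,0,0,0],
    [0,0.04,0,0,0],
    [0,0.03,0,0,0],
    [0,0,0,0,0],
    [0,0,0,0,0],
    [0,0,0,0,0],
    [0,0,0,0,0],
  ],
)

```text
clock: 16.4
eef_pos: [587.0, 98.9, 413.8]
orientation: [0.0, 0.727, 0.686, 0.0]
ft_force: [-0.3, 0.2, -0.4]
opening: -0.001
grip_force: 0.0
```

```bash
cat > prof.py <<'E'
from h import *
import sys
a0,a1=map(float,sys.argv[1:3])
s=sense(); im,d=get_image("wrist"); cv2.imwrite(f"pics/{sys.argv[3]}.png",im[:,:,::-1])
print(np.round(s["eef_pos"],1))
v,u=np.mgrid[0:420,0:560]; P=world("wrist",d,u.ravel(),v.ravel(),s).reshape(420,560,3)
R=np.radians(86.8); e=np.array([np.cos(R),np.sin(R)]); n=np.array([np.sin(R),-np.cos(R)])
o=np.array([581.5,16.]); t=(P[...,:2]-o)@e; w=(P[...,:2]-o)@n
for a in np.arange(a0,a1,.5):
    m=(d>0)&(abs(w)<20)&(abs(t-a)<.25)&(P[...,2]>0)&(P[...,2]<110)
    if m.sum()>3: print(a,np.round(np.percentile(P[...,2][m],[5,50,95])),np.median(im[m],0).astype(int).tolist())
E
python3 prof.py 118 135 w5
```

```text
[587.   98.9 413.8]
118.0 [87. 88. 89.] [207, 180, 144]
118.5 [88. 89. 90.] [206, 175, 140]
119.0 [87. 88. 90.] [207, 178, 143]
119.5 [87. 88. 90.] [207, 180, 144]
120.0 [88. 88. 89.] [206, 177, 141]
120.5 [88. 89. 90.] [206, 178, 142]
121.0 [87. 87. 90.] [202, 173, 138]
121.5 [87. 88. 89.] [201, 172, 137]
122.0 [87. 88. 89.] [180, 153, 120]
122.5 [86. 87. 88.] [156, 131, 102]
123.0 [87. 88. 89.] [156, 131, 102]
123.5 [86. 87. 88.] [125, 104, 81]
124.0 [32. 61. 85.] [73, 61, 47]
124.5 [33. 58. 86.] [72, 60, 46]
127.5 [62. 63. 64.] [188, 145, 84]
128.0 [64. 64. 65.] [183, 141, 82]
128.5 [62. 63. 65.] [202, 156, 89]
129.5 [63. 63. 64.] [203, 156, 90]
130.0 [62. 63. 64.] [199, 153, 88]
130.5 [64. 65. 65.] [199, 153, 88]
131.0 [14. 42. 64.] [69, 54, 32]
131.5 [ 7. 16. 55.] [62, 48, 28]
132.0 [ 8.  9. 10.] [49, 34, 23]
132.5 [7. 8. 9.] [48, 32, 22]
133.0 [ 9. 10. 10.] [44, 28, 20]
133.5 [8. 8. 9.] [47, 30, 22]
134.0 [ 9. 10. 10.] [43, 28, 20]
134.5 [8. 9. 9.] [47, 31, 22]
```

Call:
move_arm(
  series=[
    [0,-0.04,0,0,0],
    [0,-0.03,0,0,0],
    [0,-0.012,0,0.02,0],
    [0,0,0,0.04,0],
    [0,0,0,0.04,0],
    [0,0,0,0.03,0],
    [0,0,0,0,0],
    [0,0,0,0,0],
    [0,0,0,0,0],
  ],
)

```text
clock: 17.35
eef_pos: [582.7, 17.8, 285.9]
orientation: [0.001, 0.727, 0.687, 0.001]
ft_force: [0.6, 0.1, -0.4]
opening: 0.002
grip_force: 0.0
```

Call:
move_arm(
  series=[
    [0,0,0,0.015,0],
    [0,0,0,0.015,0],
    [0,0,0,0.015,0],
    [0,0,0,0.012,0],
    [0,0,0,0.01,0],
    [0,0,0,0.005,0],
    [0,0.003,0,0,0],
    [0,0.002,0,0,0],
    [0,0.002,0,0,0],
    [0,0.001,0,0,0],
    [0,0,0,0,0],
  ],
)

```text
clock: 18.45
eef_pos: [582.8, 26.1, 212.0]
orientation: [0.0, 0.727, 0.687, 0.0]
ft_force: [0.2, -0.4, -0.6]
opening: 0.005
grip_force: 0.0
```

Call:
move_arm(
  series=[
    [0,0.001,0,0,0],
    [0,0.0005,0,0,0],
    [0,0.0005,0,0,0],
  ],
)

```text
clock: 18.75
eef_pos: [582.9, 27.8, 211.8]
orientation: [0.0, 0.727, 0.687, 0.0]
ft_force: [0.4, -1.7, 0.8]
opening: 0.001
grip_force: 0.0
```

Call:
move_arm(
  series=[
    [0,0.0005,0,0,0],
    [0,0.0005,0,0,0],
  ],
)

```text
clock: 18.95
eef_pos: [582.9, 28.9, 211.7]
orientation: [0.0, 0.727, 0.687, 0.0]
ft_force: [-0.2, -2.0, 1.1]
opening: 0.002
grip_force: 0.0
```

Call:
move_arm(
  series=[
    [0,0.0005,0,0,0],
    [0,0.0005,0,0,0],
  ],
)

```text
clock: 19.15
eef_pos: [583.0, 30.0, 211.7]
orientation: [0.0, 0.727, 0.687, 0.0]
ft_force: [0.2, -1.2, 1.1]
opening: -0.0
grip_force: 0.0
```

Call:
move_arm(
  series=[
    [0,0.0005,0,0,0],
    [0,0.0003,0,0,0],
  ],
)

```text
clock: 19.35
eef_pos: [583.0, 30.7, 211.7]
orientation: [0.0, 0.727, 0.687, -0.0]
ft_force: [-1.4, -5.1, 1.1]
opening: -0.002
grip_force: 0.0
```

Call:
move_arm(
  series=[
    [0,0.0004,0,0,0],
    [0,0,0,0,0],
  ],
)

```text
clock: 19.55
eef_pos: [583.0, 30.7, 211.7]
orientation: [0.0, 0.727, 0.687, -0.0]
ft_force: [-0.6, -5.8, 1.6]
opening: 0.002
grip_force: 0.0
```

```bash
python3 prof.py 116 134 w6; python3 -c "
from h import *
s=sense();print(s['ft_force'],s['ft_torque'],s['eef_pos'])"
```

```text
[583.   30.7 211.7]
[-1.30976366 -5.97943558  2.48248496] [-0.80237817  0.10600166 -0.01361927] [583.03008848  30.75392724 211.71276173]
```

```bash
cat > fing.py <<'E'
from h import *
im,d=get_image("wrist")
c=camera_info("wrist"); T=np.array(c["tool_from_camera"]); print(np.round(T,3).tolist(),c["fovy"])
v,u=np.mgrid[0:420,0:560]
W=world("wrist",d,u.ravel(),v.ravel(),{"orientation":[1,0,0,0],"eef_pos":np.zeros(3)}).reshape(420,560,3)
s=sense(); print("opening",s["opening"])
for z in range(60,180,5):
    m=(d>0)&(abs(W[...,2]-z)<2.5)&(abs(W[...,0])<45)&(abs(W[...,1])<75)
    if m.sum()<3: continue
    p=W[m]; out=[]
    for y0 in range(-70,75,10):
        q=p[abs(p[:,1]-y0)<5]; out.append("  . " if len(q)<3 else f"{np.percentile(q[:,0],90):4.0f}")
    print(z," ".join(out),"| y",np.round(np.percentile(p[:,1],[1,99])))
E
python3 fing.py
```

```text
[[0.0, -0.959, -0.282, 71.501], [1.0, -0.0, 0.002, -0.256], [-0.002, -0.282, 0.959, 32.443], [0.0, 0.0, 0.0, 1.0]] 58.71491896300513
opening 0.0023157853663915615
80   .    .    .    .    .    20   19   .    19   20   .    .    .    .    .  | y [-18.  18.]
85   .    .    14   .    .    18   18   .    18   18   .    .    14   .    .  | y [-54.  54.]
90   .    13   12   12    9   17   17   11   17   17    9   12   12   13   .  | y [-56.  56.]
95   .    12   12   12   .    17   17   11   17   17   .    12   12   12   .  | y [-56.  56.]
100   .    11   12   12   12   17   17   16   17   17   11   12   12   .    .  | y [-53.  52.]
105   .    .    12   12   11   17   17   17   17   17   11   12   12   .    .  | y [-48.  48.]
110   .    .    12   12   12   17   17   16   17   17   12   12   12   .    .  | y [-45.  45.]
115   .    .    .    12   12   11   12   12   12   12   12   12   .    .    .  | y [-41.  41.]
120   .    .    .    12   36   39   41   42   41   39   20   12   .    .    .  | y [-34.  34.]
125   .    .    .     5   43   44   43   42   44   44   42   .    .    .    .  | y [-33.  32.]
130   .    .    .    .    .     7   .     6   .     7   12   .    .    .    .  | y [-21.  30.]
135   .    .    .    .    .     7   .     4   .     7   .    .    .    .    .  | y [-20.  18.]
140   .    .    .    .    .    .    .     3   .    .    .    .    .    .    .  | y [-1.  2.]
150   .    .    .    .    .    .    .   -36   .    .    .    .    .    .    .  | y [-2.  2.]
155   .    .    .    .    .    .    .   -37   .    .    .    .    .    .    .  | y [-3.  3.]
160   .    .    .    .    .    .    .   -37   .    .    .    .    .    .    .  | y [-2.  2.]
165   .    .    .    .    .    .    .   -37   .    .    .    .    .    .    .  | y [-2.  2.]
170   .    .    .    .    .    .    .   -37   .    .    .    .    .    .    .  | y [-2.  2.]
```

Call:
move_arm(
  series=[
    [0,-0.001,0,0,0],
    [0,-0.001,0,0,0],
    [0,-0.002,0,0,0],
    [0,-0.002,0,0,0],
    [0,0,0,-0.004,0],
    [0,0,0,-0.0035,0],
    [0,0.001,0,0,0],
    [0,0.001,0,0,0],
    [0,0.001,0,0,0],
    [0,0.0005,0,0,0],
  ],
)

```text
clock: 20.65
eef_pos: [582.9, 28.7, 219.1]
orientation: [0.0, 0.727, 0.687, -0.0]
ft_force: [-0.0, -1.6, 1.0]
opening: 0.0
grip_force: 0.0
```

Call:
move_arm(
  series=[
    [0,0.0005,0,0,0],
    [0,0.0005,0,0,0],
    [0,0.0005,0,0,0],
  ],
)

```text
clock: 20.95
eef_pos: [583.0, 30.2, 219.2]
orientation: [0.0, 0.727, 0.687, -0.0]
ft_force: [-0.6, -1.9, 0.7]
opening: 0.002
grip_force: 0.0
```

Call:
move_arm(
  series=[
    [0,0.0005,0,0,0],
    [0,0.0005,0,0,0],
  ],
)

```text
clock: 21.15
eef_pos: [583.1, 31.1, 219.2]
orientation: [0.0, 0.727, 0.687, -0.0]
ft_force: [-1.0, -6.7, 2.5]
opening: 0.006
grip_force: 0.0
```

```bash
python3 -c "
from h import *
s=sense();print(s['ft_force'],s['ft_torque'],s['eef_pos'])"
```

```text
[-1.04362497 -6.71767614  2.50723962] [-0.79540357  0.10327377  0.01014653] [583.05717969  31.05494944 219.22791271]
```

```bash
cat > tilt.py <<'E'
from h import *
s=sense(); im,d=get_image("wrist")
v,u=np.mgrid[0:420,0:560]; P=world("wrist",d,u.ravel(),v.ravel(),s).reshape(420,560,3)
R=np.radians(86.8); e=np.array([np.cos(R),np.sin(R)]); n=np.array([np.sin(R),-np.cos(R)])
t=(P[...,:2]-[581.5,16.])@e; w=(P[...,:2]-[581.5,16.])@n
print(np.round(s["eef_pos"],1),np.round(s["ft_force"],1))
for a in range(20,135,4):
    m=(d>0)&(abs(w)<22)&(abs(t-a)<1)&(P[...,2]>0)&(P[...,2]<105)
    if m.sum()>20: print(a,np.round(np.mean(P[...,2][m]),2),np.median(im[m],0).astype(int).tolist())
E
python3 tilt.py
```

```text
[583.1  31.1 219.2] [-1.  -6.7  2.5]
20 93.01 [20, 20, 21]
24 94.17 [19, 19, 19]
28 93.79 [18, 18, 17]
32 90.38 [56, 64, 54]
36 90.22 [59, 66, 55]
40 90.04 [61, 68, 57]
44 90.09 [101, 78, 57]
48 89.91 [116, 129, 79]
52 89.77 [121, 134, 84]
56 89.55 [130, 140, 86]
60 89.29 [128, 141, 103]
64 88.94 [126, 138, 108]
68 88.6 [121, 135, 116]
72 88.39 [124, 138, 118]
76 87.84 [102, 115, 98]
80 90.01 [170, 143, 111]
84 90.38 [204, 174, 138]
88 90.2 [204, 174, 138]
92 90.09 [206, 177, 141]
96 90.0 [207, 177, 141]
100 89.86 [207, 200, 181]
104 89.67 [204, 197, 178]
108 89.45 [198, 185, 161]
```

Call:
move_arm(
  series=[
    [0,-0.001,0,0,0],
    [0,-0.001,0,0,0],
    [0,-0.004,0,0,0],
    [0,-0.004,0,0,0],
    [0,0,0,0.006,0],
    [0,0,0,0.006,0],
    [0,0,0,0.004,0],
    [0,0,0,0,0],
    [0,0.003,0,0,0],
    [0,0.003,0,0,0],
    [0,0.001,0,0,0],
    [0,0,0,0,0],
  ],
)

```text
clock: 22.4
eef_pos: [582.9, 28.3, 203.5]
orientation: [0.0, 0.727, 0.687, 0.0]
ft_force: [-0.2, -0.7, 0.8]
opening: 0.004
grip_force: 0.0
```

Call:
move_arm(
  series=[
    [0,0.0005,0,0,0],
    [0,0.0005,0,0,0],
    [0,0.0005,0,0,0],
  ],
)

```text
clock: 22.7
eef_pos: [583.0, 29.5, 203.4]
orientation: [0.0, 0.727, 0.687, 0.0]
ft_force: [-0.4, -5.3, 3.9]
opening: 0.004
grip_force: 0.0
```

Call:
move_arm(
  series=[
    [0,0.0005,0,0,0],
    [0,0.0005,0,0,0],
  ],
)

```text
clock: 22.9
eef_pos: [583.1, 30.3, 203.5]
orientation: [0.0, 0.727, 0.687, 0.0]
ft_force: [-0.6, -11.1, 6.4]
opening: -0.003
grip_force: 0.0
```

```bash
python3 tilt.py
```

```text
[583.1  30.3 203.5] [ -0.6 -11.1   6.4]
20 84.13 [17, 18, 18]
24 98.18 [12, 12, 13]
28 94.54 [15, 16, 15]
32 95.13 [50, 59, 49]
36 90.09 [54, 62, 52]
40 89.86 [56, 63, 53]
44 89.88 [94, 73, 53]
48 89.82 [98, 75, 54]
52 89.66 [111, 124, 78]
56 89.46 [118, 131, 80]
60 89.2 [120, 133, 97]
64 88.88 [117, 130, 100]
68 88.54 [114, 128, 109]
72 88.35 [116, 130, 111]
76 87.77 [94, 106, 90]
80 89.9 [164, 137, 106]
84 90.24 [195, 165, 131]
88 90.08 [194, 165, 131]
92 89.97 [196, 168, 134]
96 89.93 [197, 168, 133]
100 89.79 [198, 191, 173]
104 89.55 [193, 186, 168]
```

Call:
move_arm(
  series=[
    [0,-0.001,0,0,0],
    [0,-0.001,0,0,0],
    [0,-0.004,0,0,0],
    [0,-0.004,0,0,0],
    [0,-0.004,0,0,0],
    [0.48,0,0,0,0],
    [0.48,0,0,0,0],
    [0.48,0,0,0,0],
    [0.48,0,0,0,0],
    [0.48,0,0,0,0],
  ],
)

```text
clock: 23.95
eef_pos: [582.2, 16.8, 203.2]
orientation: [-0.0, 0.727, 0.687, -0.0]
ft_force: [0.4, -0.0, -0.5]
opening: 0.477
grip_force: 0.0
```

```bash
cat >> fing.py <<'E'
cv2.imwrite("pics/f%d.png"%int(100*s["clock"]),im[:,:,::-1])
print(s["eef_pos"],(d[250:]==0).mean())
E
python3 fing.py; ls -t pics|head -1
```

```text
[[0.0, -0.959, -0.282, 71.5], [1.0, -0.0, 0.002, -0.256], [-0.002, -0.282, 0.959, 32.442], [0.0, 0.0, 0.0, 1.0]] 58.71491896300513
opening 0.4792112796424458
80   .    .    .    .    .    19   20   .    20   19   .    .    .    .    .  | y [-17.  16.]
85   .    .    12   .    .    17   19   .    19   17   .    .    13   .    .  | y [-51.  53.]
90   .    12   12   .    .    17   17   11   17   17   .    .    12   12   .  | y [-57.  57.]
95   .    12   12   .    17   17   17   11   17   17   17   .    12   12   .  | y [-59.  59.]
100   .    12   12   .    17   17   10   10   16   17   17   .    12   12   .  | y [-59.  59.]
105   .    12   12   12   17   17    9   .     9   17   17   12   12   12   .  | y [-58.  57.]
110   .    12   12   11   16   17   .    .    .    17   16   11   12   12   .  | y [-56.  56.]
115   .    11   12   11   43   43   43   43   43   43   43   11   12   12   .  | y [-52.  52.]
120   .    .    13   11   12   12   .    .    .    12   12   11   13   .    .  | y [-53.  53.]
125   .    .    13   12   13   12   .    .    .    12   13   12   13   .    .  | y [-51.  5
[... 325 characters left out ...]
23  -23  -23    3    7   .    .    .    .  | y [-33.  33.]
150   .    .    .    .     6   -0  -23  -23  -23   -0    0   .    .    .    .  | y [-24.  24.]
155   .    .    .    .    .    -3  -23  -23  -23   -3   .    .    .    .    .  | y [-23.  23.]
160   .    .    .    .    .    -4  -23  -23  -23   -4   .    .    .    .    .  | y [-23.  23.]
165   .    .    .    .    .    -8  -23  -23  -23   -8   .    .    .    .    .  | y [-23.  23.]
170   .    .    .    .    .   -10  -23  -23  -23  -23   .    .    .    .    .  | y [-23.  23.]
175   .    .    .    .    .   -23  -23  -23  -23  -23   .    .    .    .    .  | y [-23.  23.]
[582.20358996  16.75377638 203.17541606] 0.003991596638655462
f2400.png
```

View pics/f2400.png

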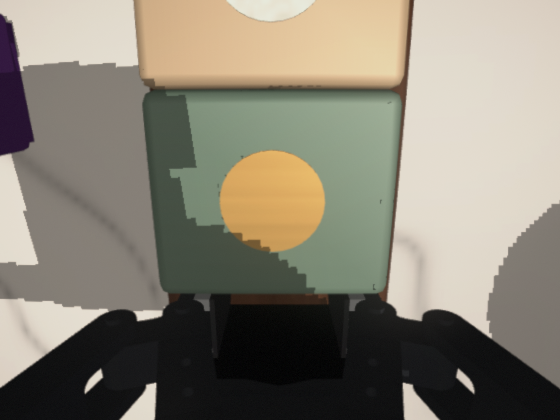

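Call:
move_arm(
  series=[
    [0.48,0,0,-0.03,0],
    [0.48,0,0,-0.04,0],
    [0.48,0,0,-0.045,0],
    [1,0.02,-0.02,-0.03,0],
    [1,0.03,-0.036,0,0],
    [1,0.032,-0.038,0,0],
    [1,0.032,-0.038,0,0],
    [1,0.032,-0.038,0,0],
    [1,0.031,-0.038,0,0.1],
    [1,0,0,0,0.08],
    [1,0,0,0,0],
    [1,0,0,0,0],
  ],
)

```text
clock: 25.2
eef_pos: [384.9, 205.0, 348.3]
orientation: [0.0, 0.785, 0.619, 0.0]
ft_force: [0.5, 0.1, -0.3]
opening: 1.002
grip_force: 0.0
```

Call:
move_arm(
  series=[
    [1,0,0,0,0],
    [1,0,0,0,0],
  ],
)

```text
clock: 25.4
eef_pos: [385.1, 204.7, 348.0]
orientation: [-0.0, 0.786, 0.618, -0.0]
ft_force: [0.6, -0.6, 0.0]
opening: 1.002
grip_force: 0.0
```

```bash
cat > white.py <<'E'
from h import *
s=sense(); im,d=get_image("wrist"); cv2.imwrite("pics/wh.png",im[:,:,::-1])
v,u=np.mgrid[0:420,0:560]; P=world("wrist",d,u.ravel(),v.ravel(),s).reshape(420,560,3)
q=s["orientation"]; R=Rn.from_quat([q[1],q[2],q[3],q[0]]).as_matrix(); print(np.round(s["eef_pos"],1),"toolx deg",np.degrees(np.arctan2(R[1,0],R[0,0])))
m=((d>0)&(abs(P[...,2]-79)<5)).astype(np.uint8); m=cv2.morphologyEx(m,cv2.MORPH_OPEN,np.ones((3,3)))
n,l,st,_=cv2.connectedComponentsWithStats(m)
for i in range(1,n):
    if st[i,4]<800: continue
    p=P[l==i]; r=cv2.minAreaRect(p[:,:2].astype(np.float32)); c=np.array([*r[0],0])
    print(st[i].tolist(),[np.round(x,1) for x in r],round(np.median(p[:,2]),1),np.median(im[l==i],0),"shift tool",np.round(R.T@(c-[*s["eef_pos"][:2],0]),1))
E
python3 white.py
```

```text
[385.1 204.7 348. ] toolx deg 76.41171159378567
[227, 86, 93, 82, 7232] [array([394. , 256.8]), array([50.2, 57.9]), np.float64(77.2)] 78.3 [175. 177. 170.] shift tool [52.7 -3.5 -0. ]
[535, 232, 25, 100, 841] [array([557.1, 102.5]), array([82.1, 14.6]), np.float64(77.0)] 79.4 [49. 41. 30.] shift tool [-58.9 191.1  -0. ]
[356, 282, 46, 73, 2109] [array([436.9, 103. ]), array([58.2, 26.7]), np.float64(89.0)] 78.1 [82. 44. 96.] shift tool [-86.7  74.2   0. ]
[194, 310, 86, 64, 4345] [array([329.2, 108.3]), array([50.8, 58.8]), np.float64(84.5)] 78.0 [80. 43. 96.] shift tool [-106.9  -31.7    0. ]
```

Call:
move_arm(
  series=[
    [1,0.027,-0.002,0,-0.01],
    [1,0.0257,-0.0015,0,0],
    [1,0,0,0.04,0],
    [1,0,0,0.04,0],
    [1,0,0,0.03,0],
    [1,0,0,0.02,0],
    [1,0,0,0.012,0],
    [1,0,0,0.006,0],
    [1,0,0,0,0],
    [1,0,0,0,0],
  ],
)

```text
clock: 26.45
eef_pos: [393.7, 257.4, 201.0]
orientation: [0.0, 0.783, 0.622, 0.001]
ft_force: [0.9, -1.0, 0.0]
opening: 0.998
grip_force: 0.0
```

Call:
move_arm(
  series=[
    [0.5,0,0,0,0],
    [0.5,0,0,0,0],
    [0.5,0,0,0,0],
    [0.5,0,0,0,0],
    [0.5,0,0,0,0],
    [0.5,0,0,0,0],
    [0.5,0,0,0,0],
  ],
)

```text
clock: 27.15
eef_pos: [393.6, 257.4, 201.0]
orientation: [0.0, 0.783, 0.623, 0.001]
ft_force: [-1.3, -0.7, 7.2]
opening: 0.671
grip_force: 57.7
```

Call:
move_arm(
  series=[
    [0.5,0,0,-0.01,0],
    [0.5,0,0,-0.03,0],
    [0.5,0,0,-0.04,-0.04],
    [0.5,0,0,-0.03,-0.07],
    [0.5,0,0,0,-0.059],
    [0.5,-0.033,0.029,0,0],
    [0.5,-0.033,0.029,0,0],
    [0.5,-0.033,0.029,0,0],
    [0.5,-0.033,0.029,0,0],
    [0.5,-0.033,0.029,0,0],
    [0.5,-0.032,0.028,0,0],
    [0.5,-0.022,0.018,0,0],
  ],
)

```text
clock: 28.35
eef_pos: [572.3, 25.3, 310.7]
orientation: [0.0, 0.728, 0.686, 0.0]
ft_force: [-0.1, 0.9, -2.4]
opening: 0.673
grip_force: 60.2
```

Call:
move_arm(
  series=[
    [0.5,-0.01,0.01,0,0],
    [0.5,0,0,0,0],
    [0.5,0,0,0,0],
    [0.5,0,0,0,0],
  ],
)

```text
clock: 28.75
eef_pos: [580.2, 18.1, 310.4]
orientation: [-0.0, 0.727, 0.687, -0.0]
ft_force: [-0.4, -0.1, -2.1]
opening: 0.674
grip_force: 60.2
```

```bash
cat > hold.py <<'E'
from h import *
s=sense(); im,d=get_image("wrist"); cv2.imwrite("pics/hold%d.png"%int(100*s["clock"]),im[:,:,::-1])
q=s["orientation"]; R=Rn.from_quat([q[1],q[2],q[3],q[0]]).as_matrix(); print(s["clock"],np.round(s["eef_pos"],1),"toolx",round(np.degrees(np.arctan2(R[1,0],R[0,0])),2),s["opening"],np.round(s["ft_force"],1))
v,u=np.mgrid[0:420,0:560]
W=world("wrist",d,u.ravel(),v.ravel(),{"orientation":[1,0,0,0],"eef_pos":np.zeros(3)}).reshape(420,560,3)
for y0 in (-20,-10,0,10,20):
    b=(d>0)&(abs(W[...,1]-y0)<3)&(W[...,0]>5)&(W[...,0]<50)
    m=b&(abs(W[...,2]-121)<6); p=W[m]
    print(y0,"white top z",np.round(np.median(p[:,2]),1) if len(p) else None,"edge x",np.round(np.percentile(p[:,0],[90,98,100]),1) if len(p) else None, end="  ")
    zt=s["eef_pos"][2]-89; m=(d>0)&(abs(W[...,1]-y0)<3)&(abs(W[...,2]-zt)<4)&(abs(W[...,0])<120); p=W[m]
    print("row near edge x",np.round(np.percentile(p[:,0],[0,2,10]),1) if len(p)>5 else None)
E
python3 hold.py
```

```text
28.75 [580.2  18.1 310.4] toolx 86.75 0.6735555868988902 [-0.4 -0.1 -2.1]
-20 white top z 123.0 edge x [23.8 24.6 25.4]  row near edge x [22.2 24.9 33.4]
-10 white top z 122.9 edge x [23.6 24.4 25.1]  row near edge x [22.3 25.  33.6]
0 white top z 122.8 edge x [23.5 24.2 24.7]  row near edge x [22.2 24.9 34.5]
10 white top z 122.9 edge x [23.5 24.2 24.7]  row near edge x [22.1 25.1 34. ]
20 white top z 122.9 edge x [23.6 24.4 24.9]  row near edge x [22.4 25.  33.5]
```

Call:
move_arm(
  series=[
    [0.5,-0.0013,0.001,0.005,0],
    [0.5,0,0,0.005,0],
    [0.5,0,0,0.004,0],
    [0.5,0,0,0.002,0],
    [0.5,0,0,0.001,0],
    [0.5,0,0,0,0],
    [0.5,0,0,0,0],
  ],
)

```text
clock: 29.5
eef_pos: [581.7, 15.7, 293.3]
orientation: [0.0, 0.727, 0.686, 0.0]
ft_force: [0.1, 0.4, -2.2]
opening: 0.671
grip_force: 60.2
```

Call:
move_arm(
  series=[
    [0.5,0,0,0.001,0],
    [0.5,0,0,0.001,0],
    [0.5,0,0,0.001,0],
    [0.5,0,0,0.001,0],
  ],
)

```text
clock: 29.9
eef_pos: [581.8, 15.9, 290.1]
orientation: [0.0, 0.727, 0.686, 0.001]
ft_force: [1.3, 3.3, 4.5]
opening: 0.675
grip_force: 60.5
```

Call:
move_arm(
  series=[
    [0.5,0,0,0.001,0],
    [0.5,0,0,0.001,0],
  ],
)

```text
clock: 30.1
eef_pos: [582.0, 16.3, 288.4]
orientation: [0.0, 0.727, 0.686, 0.001]
ft_force: [-0.6, 7.6, 9.9]
opening: 0.671
grip_force: 61.1
```

Call:
move_arm(
  series=[
    [0.5,0,0,-0.003,0],
    [0.5,0.0013,0,-0.001,0],
    [0.5,0,0,0,0],
    [0.5,0,0,0.001,0],
    [0.5,0,0,0.001,0],
    [0.5,0,0,0.001,0],
  ],
)

```text
clock: 30.7
eef_pos: [581.8, 17.0, 288.2]
orientation: [-0.0, 0.727, 0.686, 0.0]
ft_force: [-0.6, 3.2, 0.3]
opening: 0.672
grip_force: 60.3
```

Call:
move_arm(
  series=[
    [0.5,0,0,0.001,0],
    [0.5,0,0,0.001,0],
  ],
)

```text
clock: 30.9
eef_pos: [581.9, 17.2, 287.2]
orientation: [0.0, 0.727, 0.686, 0.001]
ft_force: [-2.8, 2.2, 14.3]
opening: 0.672
grip_force: 61.5
```

Call:
move_arm(
  series=[
    [0.5,0,0,-0.002,0],
    [0.5,0,0,0,0],
    [0.5,0.0007,0,0,0],
    [0.5,0.0007,0,0,0],
    [0.5,0.0006,0,0,0],
    [0.5,0,0,0,0],
  ],
)

```text
clock: 31.5
eef_pos: [581.9, 18.7, 288.5]
orientation: [0.0, 0.727, 0.686, -0.0]
ft_force: [-2.1, -4.6, 3.3]
opening: 0.674
grip_force: 60.7
```

Call:
move_arm(
  series=[
    [0.5,0,0,0.0005,0],
    [0.5,0,0,0.0005,0],
    [0.5,0,0,0.0005,0],
  ],
)

```text
clock: 31.8
eef_pos: [582.0, 18.6, 287.4]
orientation: [0.001, 0.727, 0.686, 0.0]
ft_force: [-0.9, -6.5, 7.4]
opening: 0.672
grip_force: 61.1
```

Call:
move_arm(
  series=[
    [0.5,-0.0005,0,-0.002,0],
    [0.5,0.0005,0,-0.0005,0],
    [0.5,0.001,0,0,0],
    [0.5,0.001,0,0,0],
    [0.5,0.0005,0,0,0],
    [0.5,0,0,0,0],
  ],
)

```text
clock: 32.4
eef_pos: [582.1, 21.3, 289.9]
orientation: [0.0, 0.727, 0.686, -0.0]
ft_force: [-2.9, -5.7, 6.8]
opening: 0.672
grip_force: 61.1
```

Call:
move_arm(
  series=[
    [0.5,0.0005,0,0,0],
    [0.5,0.0005,0,0,0],
  ],
)

```text
clock: 32.6
eef_pos: [582.2, 22.1, 290.1]
orientation: [0.001, 0.727, 0.686, -0.0]
ft_force: [-3.3, -10.4, 9.3]
opening: 0.671
grip_force: 61.3
```

Call:
move_arm(
  series=[
    [0.5,-0.0008,0,0,0],
    [0.5,-0.0004,0,0.0007,0],
    [0.5,-0.0004,0,0.0007,0],
    [0.5,-0.0004,0,0.0007,0],
  ],
)

```text
clock: 33.0
eef_pos: [582.1, 20.4, 287.5]
orientation: [0.001, 0.727, 0.686, 0.0]
ft_force: [-1.1, -5.7, 4.7]
opening: 0.671
grip_force: 60.7
```

Call:
move_arm(
  series=[
    [0.5,-0.0004,0,0.0008,0],
    [0.5,-0.0004,0,0.0008,0],
  ],
)

```text
clock: 33.2
eef_pos: [582.1, 19.4, 286.3]
orientation: [0.001, 0.727, 0.686, 0.0]
ft_force: [-0.4, -4.0, 0.6]
opening: 0.675
grip_force: 60.8
```

Call:
move_arm(
  series=[
    [0.5,-0.0002,0,0.0008,0],
    [0.5,-0.0002,0,0.0008,0],
    [0.5,0,0,0.0008,0],
  ],
)

```text
clock: 33.5
eef_pos: [581.8, 19.5, 282.6]
orientation: [-0.0, 0.727, 0.686, -0.0]
ft_force: [0.2, -0.3, -1.9]
opening: 0.674
grip_force: 60.1
```

Call:
move_arm(
  series=[
    [0.5,0,0,0.001,0],
    [0.5,0,0,0.001,0],
    [0.5,0,0,0.001,0],
  ],
)

```text
clock: 33.8
eef_pos: [581.9, 19.4, 279.9]
orientation: [-0.0, 0.727, 0.686, -0.0]
ft_force: [-0.7, -2.0, -1.5]
opening: 0.671
grip_force: 60.1
```

Call:
move_arm(
  series=[
    [0.5,0,0,0.002,0],
    [0.5,0,0,0.002,0],
    [0.5,0,0,0.002,0],
    [0.5,0,0,0.002,0],
  ],
)

```text
clock: 34.2
eef_pos: [581.9, 19.2, 271.9]
orientation: [0.0, 0.727, 0.686, -0.0]
ft_force: [-0.2, -2.5, -1.4]
opening: 0.67
grip_force: 60.2
```

Call:
move_arm(
  series=[
    [0.5,0,0,0.002,0],
    [0.5,0,0,0.002,0],
    [0.5,0,0,0.002,0],
    [0.5,0,0,0.002,0],
  ],
)

```text
clock: 34.6
eef_pos: [582.0, 19.1, 264.2]
orientation: [0.0, 0.727, 0.686, 0.0]
ft_force: [-0.3, -6.1, 3.5]
opening: 0.674
grip_force: 60.4
```

Call:
move_arm(
  series=[
    [0.5,0,0,0.0015,0],
    [0.5,0,0,0.0015,0],
    [0.5,0,0,0.0015,0],
    [0.5,0,0,0.0015,0],
  ],
)

```text
clock: 35.0
eef_pos: [582.1, 18.9, 258.8]
orientation: [0.001, 0.727, 0.686, 0.0]
ft_force: [-1.4, -6.7, 5.7]
opening: 0.674
grip_force: 60.7
```

Call:
move_arm(
  series=[
    [0.5,-0.0005,0,0,0],
    [0.5,-0.0005,0,0,0],
    [0.5,0,0,0.0015,0],
    [0.5,0,0,0.0015,0],
  ],
)

```text
clock: 35.4
eef_pos: [581.8, 18.4, 255.1]
orientation: [0.0, 0.727, 0.686, 0.0]
ft_force: [0.2, -1.8, 3.5]
opening: 0.674
grip_force: 60.5
```

Call:
move_arm(
  series=[
    [0.5,0,0,0.0015,0],
    [0.5,-0.0002,0,0.0015,0],
    [0.5,0,0,0.0015,0],
  ],
)

```text
clock: 35.7
eef_pos: [581.8, 18.2, 250.4]
orientation: [-0.0, 0.727, 0.686, -0.0]
ft_force: [-0.9, -0.5, 3.2]
opening: 0.675
grip_force: 60.5
```

Call:
move_arm(
  series=[
    [0.5,0,0,0.0015,0],
    [0.5,0,0,0.0015,0],
    [0.5,0,0,0.0015,0],
  ],
)

```text
clock: 36.0
eef_pos: [581.8, 18.1, 246.0]
orientation: [0.0, 0.727, 0.686, -0.0]
ft_force: [-0.6, 0.3, 3.9]
opening: 0.672
grip_force: 60.5
```

Call:
move_arm(
  series=[
    [0.5,0,0,0.0015,0],
    [0.5,0,0,0.0015,0],
    [0.5,0,0,0.0015,0],
  ],
)

```text
clock: 36.3
eef_pos: [581.8, 18.1, 241.4]
orientation: [-0.0, 0.727, 0.686, -0.0]
ft_force: [-0.2, 0.7, 2.2]
opening: 0.673
grip_force: 60.6
```

Call:
move_arm(
  series=[
    [0.5,0,0,0.0015,0],
    [0.5,0,0,0.0015,0],
    [0.5,0,0,0.0015,0],
    [0.5,0,0,0.0015,0],
  ],
)

```text
clock: 36.7
eef_pos: [581.8, 18.1, 235.5]
orientation: [0.0, 0.727, 0.686, 0.0]
ft_force: [0.4, 0.8, 2.2]
opening: 0.669
grip_force: 60.6
```

Call:
move_arm(
  series=[
    [0.5,0,0,0.0015,0],
    [0.5,0,0,0.0015,0],
    [0.5,0,0,0.0015,0],
    [0.5,0,0,0.0015,0],
  ],
)

```text
clock: 37.1
eef_pos: [581.8, 18.1, 229.5]
orientation: [0.0, 0.727, 0.686, 0.0]
ft_force: [-0.2, 0.6, 2.7]
opening: 0.674
grip_force: 60.6
```

Call:
move_arm(
  series=[
    [0.5,0.0005,0,0,0],
    [0.5,0.0005,0,0,0],
  ],
)

```text
clock: 37.3
eef_pos: [581.7, 18.8, 229.2]
orientation: [-0.0, 0.727, 0.686, -0.001]
ft_force: [0.4, -7.6, -2.3]
opening: 0.673
grip_force: 60.4
```

Call:
move_arm(
  series=[
    [0.5,0.0005,0,0,0],
  ],
)

```text
clock: 37.4
eef_pos: [581.8, 19.0, 229.2]
orientation: [0.0, 0.727, 0.686, -0.001]
ft_force: [0.1, -10.1, -1.4]
opening: 0.672
grip_force: 60.3
```

Call:
move_arm(
  series=[
    [0.5,0.0005,0,0,0],
  ],
)

```text
clock: 37.5
eef_pos: [581.8, 19.1, 229.3]
orientation: [0.0, 0.727, 0.686, -0.001]
ft_force: [-0.5, -15.5, -1.4]
opening: 0.675
grip_force: 60.4
```

Call:
move_arm(
  series=[
    [0.5,-0.001,0,0,0],
    [0.5,-0.001,0,0,0],
    [0.5,-0.0005,0,0,0],
    [0.5,-0.0005,0,0,0],
  ],
)

```text
clock: 37.9
eef_pos: [581.6, 17.3, 229.3]
orientation: [-0.0, 0.727, 0.686, -0.0]
ft_force: [0.1, 2.6, -3.5]
opening: 0.673
grip_force: 60.2
```

Call:
move_arm(
  series=[
    [0.5,-0.0005,0,0,0],
    [0.5,-0.0005,0,0,0],
  ],
)

```text
clock: 38.1
eef_pos: [581.7, 16.2, 229.5]
orientation: [-0.0, 0.727, 0.686, -0.0]
ft_force: [-0.1, 1.9, -4.0]
opening: 0.677
grip_force: 60.2
```

Call:
move_arm(
  series=[
    [0.5,-0.0005,0,0,0],
  ],
)

```text
clock: 38.2
eef_pos: [581.6, 15.6, 229.6]
orientation: [-0.0, 0.727, 0.686, 0.0]
ft_force: [-0.3, 3.5, -1.5]
opening: 0.675
grip_force: 60.2
```

Call:
move_arm(
  series=[
    [0.5,-0.0005,0,0,0],
  ],
)

```text
clock: 38.3
eef_pos: [581.6, 15.5, 229.6]
orientation: [-0.0, 0.727, 0.686, 0.0]
ft_force: [-0.7, 9.5, -2.9]
opening: 0.674
grip_force: 60.2
```

Call:
move_arm(
  series=[
    [0.5,-0.0004,0,0,0],
  ],
)

```text
clock: 38.4
eef_pos: [581.6, 15.4, 229.6]
orientation: [-0.0, 0.727, 0.686, 0.0]
ft_force: [0.5, 12.1, -2.5]
opening: 0.672
grip_force: 60.2
```

Call:
move_arm(
  series=[
    [0.5,0.001,0,0,0],
    [0.5,0.001,0,0,0],
    [0.5,0,0,0.002,0],
    [0.5,0,0,0.003,0],
    [0.5,0,0,0.003,0],
    [0.5,0,0,0.003,0],
    [0.5,0,0,0.002,0],
    [0.5,0,0,0.001,0],
    [0.5,0,0,0,0],
  ],
)

```text
clock: 39.3
eef_pos: [581.7, 16.7, 215.4]
orientation: [-0.0, 0.727, 0.686, -0.0]
ft_force: [0.4, -0.7, -3.2]
opening: 0.675
grip_force: 60.1
```

Call:
move_arm(
  series=[
    [0.5,0,0,0.001,0],
    [0.5,0,0,0.001,0],
  ],
)

```text
clock: 39.5
eef_pos: [581.7, 16.7, 213.6]
orientation: [0.0, 0.727, 0.686, 0.0]
ft_force: [-0.3, 0.5, -2.6]
opening: 0.67
grip_force: 60.1
```

Call:
move_arm(
  series=[
    [0.5,0,0,0.001,0],
    [0.5,0,0,0.001,0],
  ],
)

```text
clock: 39.7
eef_pos: [581.7, 16.7, 211.5]
orientation: [0.0, 0.727, 0.686, 0.0]
ft_force: [-0.4, 1.0, -2.0]
opening: 0.669
grip_force: 60.1
```

Call:
move_arm(
  series=[
    [0.5,0,0,0.0005,0],
    [0.5,0,0,0.0005,0],
  ],
)

```text
clock: 39.9
eef_pos: [581.8, 16.6, 211.1]
orientation: [-0.0, 0.727, 0.686, -0.0]
ft_force: [-5.3, -0.8, 9.8]
opening: 0.676
grip_force: 61.4
```

Call:
move_arm(
  series=[
    [0.5,0,0,0.0005,0],
    [0.5,0,0,0,0],
  ],
)

```text
clock: 40.1
eef_pos: [581.7, 16.7, 211.0]
orientation: [0.0, 0.727, 0.686, -0.0]
ft_force: [-5.9, -0.1, 10.2]
opening: 0.677
grip_force: 61.7
```

Call:
move_arm(
  series=[
    [0.85,0,0,0,0],
    [0.85,0,0,0,0],
    [0.85,0,0,0,0],
    [0.85,0,0,0,0],
    [1,0,0,0,0],
    [1,0,0,0,0],
  ],
)

```text
clock: 40.7
eef_pos: [581.7, 16.7, 210.1]
orientation: [0.0, 0.727, 0.686, 0.0]
ft_force: [0.3, 0.1, 0.6]
opening: 0.998
grip_force: 0.0
```

Call:
move_arm(
  series=[
    [1,0,0,-0.005,0],
    [1,0,0,-0.015,0],
    [1,0,0,-0.03,0],
    [1,0,0,-0.04,0],
    [1,0,0,-0.04,0],
    [1,0,0,-0.04,0],
    [1,-0.03,0,-0.03,0],
    [1,-0.03,0,0,0],
    [1,0,0,0,0],
    [1,0,0,0,0],
    [1,0,0,0,0],
    [1,0,0,0,0],
  ],
)

```text
clock: 41.9
eef_pos: [578.3, -42.4, 410.0]
orientation: [-0.0, 0.727, 0.687, -0.0]
ft_force: [0.7, -0.4, -0.4]
opening: 0.999
grip_force: 0.0
```

```bash
sed -i 's/<100/<400/' look.py; python3 look.py w9; python3 prof.py -30 30 w10 | awk 'NR%3==1'
```

```text
41.9 [578.3 -42.4 410. ] [ 0.7 -0.4 -0.4] [-0.02  0.03  0.02]
[237, 0, 82, 79, 6222] [583.4  69.5] [53.6 58.1] 86.7 slope,z [ 0.0000e+00 -4.0000e-03  8.8197e+01] [107. 119. 100.]
[242, 81, 76, 186, 13244] [578.2 -33.9] [150.2  59.1] 85.8 slope,z [ 2.0000e-03 -1.0000e-03  8.8193e+01] [153.  96.  87.]
[456, 282, 68, 38, 996] [ 762.6 -152.1] [63.2 24.5] 14.4 slope,z [-4.2000e-02  1.8000e-02  8.7952e+01] [121. 121. 115.]
[578.3 -42.6 410. ]
-29.0 [88. 88. 89.] [26, 24, 23]
-27.5 [87. 88. 89.] [22, 20, 19]
-26.0 [82. 83. 87.] [27, 24, 22]
-24.0 [87. 87. 88.] [148, 142, 133]
-22.5 [87. 87. 88.] [187, 187, 178]
-21.0 [87. 87. 87.] [189, 191, 188]
-19.0 [88. 89. 89.] [189, 192, 188]
-17.0 [87. 88. 89.] [190, 192, 188]
-15.5 [87. 88. 89.] [190, 192, 189]
-14.0 [87. 88. 89.] [189, 192, 189]
-12.5 [87. 88. 89.] [190, 192, 188]
-11.0 [87. 88. 89.] [190, 192, 186]
-9.5 [87. 88. 89.] [189, 189, 185]
-8.0 [87. 88. 89.] [189, 190, 185]
-6.5 [88. 88. 89.] [186, 171, 169]
-5.0 [88. 88. 89.] [188, 187, 185]
-3.5 [88. 88. 89.] [180, 124, 123]
-2.0 [87. 88. 89.] [175, 103, 100]
-0.5 [88. 89. 90.] [175, 68, 66]
2.0 [87. 88. 90.] [175, 68, 66]
4.0 [87. 89. 90.] [175, 68, 66]
6.5 [87. 89. 90.] [177, 104, 102]
8.0 [88. 89. 90.] [182, 165, 166]
10.0 [87. 89. 90.] [189, 191, 188]
12.0 [87. 88. 89.] [189, 192, 190]
14.5 [87. 88. 89.] [189, 192, 192]
16.0 [87. 88. 89.] [189, 192, 189]
18.0 [87. 88. 89.] [189, 192, 192]
20.0 [87. 88. 89.] [189, 191, 193]
21.5 [87. 88. 90.] [189, 191, 192]
23.5 [86. 88. 89.] [167, 161, 151]
27.0 [57. 87. 88.] [47, 55, 45]
28.5 [87. 88. 89.] [84, 96, 81]
```

View pics/w9.png

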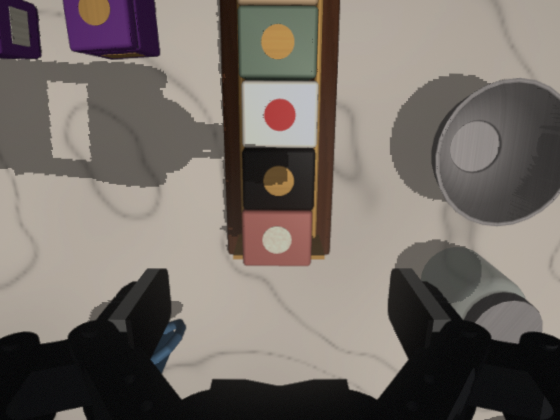

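The picture shows the white caddy (280,115) flush, level and square between sage (278,42) and black (279,180), and the gripper is clear of everything.

```bash
python3 -c "
from rig import *
print(hand_in())"
```

```text
the job is handed in; nothing more can be done
None
```

I handed the job in at about 42 s with the white caddy released in the middle gap, level and square with the others: both pairs were felt home against their end plates, the highest force I read on the tool was about 18 N, and the hand-in returned no verdict. The closed fingers only tipped the pairs, so I finished nudging them home low down with the held white caddy.

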